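Load and hang the nozzle wash basket at the rework bench

TASK

Prove the washer lift's limit switch first: press its yellow roller arm down until it clicks and let it spring back. Then put the two hot-air nozzles into the wash basket, one on each side of its divider so that it balances, and hang the basket by its blue handle on the lift's twin orange hook, above the tank. Set things down rather than dropping them, leave the jar, screwdriver and circuit board where they are, and let go of everything at the end.

Things in the scene. Friction and masses are not known exactly. Their poses are not given: they have to be found in the camera images.
- roller_arm (a joint): Angle of the roller-lever arm of the limit switch, rad: 0 at rest (sprung up), grows as the roller is pressed down; clicks at 0.35 (roller about 20 mm below rest), hard stop at 0.6 (about 35 mm below rest). A spring returns it; pressing takes about 2 to 6 N at the roller.
- roller (a point): Centre of the yellow roller (diameter 20 mm, 12 mm wide, its axle along this frame's y) at the end of the 60 mm steel switch arm. At rest it is 106 mm above the bench; its pivot lies 56 mm along the switch box's +x and 21 mm lower. Pressed, it swings down in an arc, moving at most 4 mm towards the box's -x. Nothing is above it; the box top is 50 mm above the bench.
- switch_box: Fixed grey control box of the lift, 110 x 90 x 50 mm (x, y, z), origin under its centre. A blue switch housing (34 x 28 mm, top 95 mm above the bench) stands on it at x = 20 mm, y = 22 mm. The roller at rest is at x = -36 mm, y = 0.
- nozzle_round_center (a point): Half-way up the steel round hot-air nozzle, 50 mm tall, standing: collar of diameter 34 mm over the lowest 12 mm, above it a cylinder of diameter 25 mm. z is its axis. 70 g.
- nozzle_square_center (a point): Half-way up the brass square hot-air nozzle, 50 mm tall, standing: round collar of diameter 34 mm over the lowest 12 mm, above it a square block 25 x 25 mm whose sides are along this frame's x and y. z is its axis. 70 g.
- basket_bar (a point): Middle of the basket's blue handle bar; axes are the basket's. Bar: flat-sided, 12 mm wide (x), 10 mm high, along y, its middle 110 mm above the basket's underside, between two upright legs (10 mm wide, at y = +/-56 mm). It can be pinched from above.
- basket: Loose steel wash basket, about 300 g, origin under its centre, 110 mm below the bar; 180 (x) x 120 (y) mm, walls 30 mm high, walls and floor 3 mm thick; a divider of wall height under the bar (x = 0) splits it into a +x and a -x half.
- lift: Fixed washer lift, origin on the bench under its mast (mast and carriage: x = -12 to 28 mm, y = +/-45 mm, 233 mm tall). Its hook points to its -x. Steel tank, 210 x 160 mm, rim 53 mm above the bench, centred at x = -130 mm. Two orange prongs of 8 mm round bar at y = +/-35 mm, open between, run out from the mast 195 mm above the bench.
- lift_seat (a point): Where the middle of the bar comes to rest: in the flat-bottomed dips (22 mm long) of the two prongs, x = -130 mm, y = 0 on the lift (same axes), 194 mm above the bench. Beyond it the prongs rise to upturned tips at x = -157 mm, tops 211 mm above the bench. The bar must lie across both prongs, along the lift's y; bring it in just over the tips, basket and load passing under the prongs, and lower it.
- nozzle_round: The round nozzle: origin under its centre.
- nozzle_square: The square nozzle: origin under its centre.
- flux_jar_center (a point): Bystander: amber jar with black cap, diameter 48 mm, 55 mm tall; point at its centre.
- screwdriver_grip (a point): Bystander: screwdriver 160 mm long lying on the bench; point in its handle.
- circuit_board_center (a point): Bystander: green circuit board 90 x 110 mm, 6 mm thick (9 mm with its chip), lying flat; point at its centre.
Not all that is in view belongs to the job. Leave any green or purple look-alike of the nozzle_round alone. What is shaped like the basket but pink is not meant.

How it is judged (in metres and radians):
On the way, in this order (a step that is already met when the one before it is completed fails the run):
1. the roller arm is pressed past its click (0.35 rad) (value of joint roller_arm above 0.35 rad), for 0.1 s.
2. the roller arm is let go and has sprung back (value of joint roller_arm below 0.06 rad), for 0.2 s.
3. one nozzle lies or stands in the basket, let go ((((y of nozzle_round_center in the frame of basket_bar between -0.06 and 0.06 m and z of nozzle_round_center in the frame of basket_bar between -0.11 and -0.06 m and x of nozzle_round_center in the frame of basket_bar between -0.09 and 0.09 m) and contact force between the fingers and nozzle_round below 0.1 N) or ((y of nozzle_square_center in the frame of basket_bar between -0.06 and 0.06 m and z of nozzle_square_center in the frame of basket_bar between -0.11 and -0.06 m and x of nozzle_square_center in the frame of basket_bar between -0.09 and 0.09 m) and contact force between the fingers and nozzle_square below 0.1 N))), for 0.2 s.
4. one nozzle is in each half of the basket, both let go ((((y of nozzle_round_center in the frame of basket_bar between -0.06 and 0.06 m and z of nozzle_round_center in the frame of basket_bar between -0.11 and -0.06 m and x of nozzle_round_center in the frame of basket_bar between 0.003 and 0.09 m) and (y of nozzle_square_center in the frame of basket_bar between -0.06 and 0.06 m and z of nozzle_square_center in the frame of basket_bar between -0.11 and -0.06 m and x of nozzle_square_center in the frame of basket_bar between -0.09 and -0.003 m)) or ((y of nozzle_round_center in the frame of basket_bar between -0.06 and 0.06 m and z of nozzle_round_center in the frame of basket_bar between -0.11 and -0.06 m and x of nozzle_round_center in the frame of basket_bar between -0.09 and -0.003 m) and (y of nozzle_square_center in the frame of basket_bar between -0.06 and 0.06 m and z of nozzle_square_center in the frame of basket_bar between -0.11 and -0.06 m and x of nozzle_square_center in the frame of basket_bar between 0.003 and 0.09 m))) and contact force between the fingers and nozzle_round below 0.1 N and contact force between the fingers and nozzle_square below 0.1 N), for 0.2 s.
5. the basket hangs by its handle bar on the twin hook, let go (distance between basket_bar and lift_seat below 0.035 m and angle between basket_bar's own z axis and vertical below 0.25 rad and contact force between basket and lift above 0.5 N and contact force between the fingers and basket below 0.1 N), for 0.3 s.
At the end, for the whole second after the job is handed in: The basket hangs from the lift's twin hook by its handle: middle of the bar within 35 mm of the seat point, tilted less than 0.25 rad, at rest (under 0.03 m/s), not touched; one nozzle is in each half of it; the roller arm is sprung back (under 0.06 rad) (all of step 4 and all of step 5 and linear speed of basket below 0.03 m/s and value of joint roller_arm below 0.06 rad).
It fails at once if a bystander (jar, screwdriver, circuit board) is moved more than 30 mm (distance of any of flux_jar_center, screwdriver_grip, circuit_board_center from where it was at the start of the episode above 0.03 m).
It fails at once if the round nozzle is dropped or thrown: faster than 0.9 m/s (a fall of about 40 mm) while the fingers are off it (linear speed of nozzle_round above 0.9 m/s and contact force between the fingers and nozzle_round below 0.05 N).
It fails at once if the square nozzle is dropped or thrown: faster than 0.9 m/s (a fall of about 40 mm) while the fingers are off it (linear speed of nozzle_square above 0.9 m/s and contact force between the fingers and nozzle_square below 0.05 N).
It fails at once if the basket is dropped or thrown: faster than 0.9 m/s (a fall of about 40 mm) while the fingers are off it (linear speed of basket above 0.9 m/s and contact force between the fingers and basket below 0.05 N).
It also fails if it takes over 72 s, if anything falls off the work surface, if the arm or the gripper's body presses on something with over 40 N, if the wrist force passes 120 N, or if a joint passes its speed limit or range.

ROBOT

A 6-joint arm with a two-finger parallel gripper is mounted at the origin on the work surface. World frame = base frame: x ahead of the robot, y to its left, z up, the work surface at z = 0. Lengths are in mm, angles in rad, forces in N, time in s.
With the tool pointing down it reaches from about 350 to 975 mm from the base axis. Payload 7.1 kg.
Tool frame: the origin (TCP) lies on the mounting face of the last link; the fingertips stand 182 mm ahead of it and the grasp point (between the pads) lies 163 mm ahead of it (ctrl.tcp_to_tips is the distance from the TCP to the fingertips, in mm); z points along the fingers, y is the direction in which the jaws open and shut (so a half turn about z gives the same grasp; the last joint's range is limited). The gripper opens to 88 mm and grips with 3 to 60 N. Pads are 20 mm wide; open, the fingers measure 115 mm over their backs; the gripper's body (75 mm by 178 mm) begins 61 mm behind the grasp point.
Start: joints at [-1.201, 0.423, 1.63, -0, 1.089, -0.019], TCP at [236.94, -578.33, 404.675] pointing down, gripper open.
Joint ranges: [-3, 3], [-0.9, 2.11], [0.09, 2.58], [-1.31, 4.45], [0.11, 2.69], [-2.54, 2.54]. Speed limits (rad/s): [2.39, 2.39, 3.01, 3.14, 3.14, 3.14].

INTERFACE

Orientations are given as a rotation vector (axis times angle).
In Python, from workcell import ctrl gives the robot as it stands. The module is installed in compiled form; this text tells all that it offers.
- The arm moves only by the tool send_rows, never from a script. Its argument "commands" is a list of rows, each an object with "translation": the shift along the world's x, y, z normalised to -1 to 1, where 1 is 0.1 m, a list of three; "twist": the turn, a rotation vector about the world's x, y, z normalised to -1 to 1, where 1 is 0.5 rad, a list of three. A call has exactly 10 rows; each row is the pose to reach, as a shift and turn from the pose commanded when the call began; what a row does not reach only later rows make up. A row lasts 1/10 s, in which the tool goes at most 50 mm and 8.59 degrees, less where a joint would pass 70% of its speed; a pose out of reach is approached as far as the arm can. A call with a number of a shift or a turn outside -1 to 1 is refused whole. A call with a gripper value outside its range is refused whole. "grip" is the closure, from -1 (fully open) to 1 (shut), set as the call begins (left out, the last holds). The fingers move at their own pace and stop on an object; the grip force is fixed at half the most. Time passes only in rows, so rows that repeat a pose let the fingers close, or fill a call up. It gives the time, the measured TCP pose, the force and the opening at its end, in the units of the state.
- ctrl.get_obs(): the state, without advancing time (a new reading comes with each control period).
- ctrl.get_image(name): name is "scene" or "top" or "wrist"; returns a dict with "img" (480x640x3 uint8, red, green, blue), "intrinsics" (3x3 intrinsics, pixels), "cam_to_world" (4x4, takes a point from camera to world coordinates). Camera axes: x right, y down, z forward; pixel columns grow to the right and rows downward; lengths in mm; the calibration is good to about 2 mm. A picture is of the moment at which its call begins. There is no depth.
- ctrl.close_job(): hands the job in, once; it reports no verdict.
The state is a dict: "t": time; "qpos": joint angles; "qvel": joint speeds; "joint_torque": joint torques, N m; "ee_pos": TCP position; "orientation": TCP orientation; "ft_force": force on the tool from outside, world axes, zero at the start; "moment": the same for the moment, N m; "width": finger opening in mm.
Only numpy, scipy, OpenCV 4.12 (cv2) and the standard library are available. Lean on these libraries where they do the work, as an engineer would, in place of code of your own. Each camera call takes 0.05 s, during which the arm holds its last target. There are 200 camera calls.

## Working session

There is one attempt and no reset: what is moved stays moved. The work goes in short steps, Python scripts to look and compute and a tool call to move; the robot and the scene stay as the last step left them, time stands still between calls to the robot, and variables do not carry over. Pictures are saved under pics/ and viewed, about 8 in all and at most 12, crops included, and the job is handed in when it is done.

Besides the shell and the picture viewer there is one more tool, called after "Request:" by a JSON object that holds its "name" and its "arguments". send_rows: Moves the arm, as the interface text tells. Its arguments: {"type":"object","properties":{"commands":{"type":"array","items":{"type":"object","properties":{"translation":{"type":"array","items":{"type":"number"}},"twist":{"type":"array","items":{"type":"number"}}}}},"grip":{"type":"number"}},"required":["commands"]}

```bash
mkdir -p pics
cat > h.py <<'E'
import numpy as np, cv2
from workcell import ctrl
def snap(name,fn):
    d=ctrl.get_image(name); np.savez('pics/'+fn+'.npz',**d)
    cv2.imwrite('pics/'+fn+'.png',d['img'][:,:,::-1]); return d
def px(fn,u,v,z):
    d=np.load('pics/'+fn+'.npz');K=d['intrinsics'];T=d['cam_to_world']
    r=T[:3,:3]@np.linalg.solve(K,[u,v,1.]);o=T[:3,3]
    return (o+r*(z-o[2])/r[2]).round(1)
def proj(fn,p):
    d=np.load('pics/'+fn+'.npz');K=d['intrinsics'];T=d['cam_to_world']
    q=K@(T[:3,:3].T@(np.array(p,float)-T[:3,3]));return (q[:2]/q[2]).round(1)
E
python3 - <<'E'
from h import *
for n in('top','scene'):
    d=snap(n,n+'0');print(n,d['cam_to_world'].round(2).tolist(),d['intrinsics'][0,0])
o=ctrl.get_obs();print(o)
E
```

```text
top [[-0.02, -1.0, 0.06, 420.75], [-1.0, 0.02, -0.0, -60.51], [0.0, -0.06, -1.0, 1450.87], [0.0, 0.0, 0.0, 1.0]] 523.8008552691814
scene [[0.59, 0.51, -0.62, 1077.58], [0.8, -0.37, 0.46, -454.27], [0.01, -0.77, -0.63, 698.01], [0.0, 0.0, 0.0, 1.0]] 455.8419178671393
{'t': 0.1, 'qpos': array([-1.20097790e+00,  4.23768158e-01,  1.63057742e+00,  3.77356799e-05,
        1.08861832e+00, -1.90025168e-02]), 'qvel': array([-0.00296235, -0.00050432, -0.00074981, -0.00077552, -0.00140943,
        0.00019975]), 'joint_torque': array([ 8.40668326e-04, -5.45616317e+01, -2.74323839e+01,  6.45527872e-02,
        1.87988573e-02, -5.12551264e-05]), 'ee_pos': array([ 236.87513454, -578.11227272,  403.99113871]), 'orientation': array([-3.08108529e+00, -6.06629489e-01,  3.24052643e-04]), 'ft_force': array([-0.68245779, -0.13948391, -1.726723  ]), 'moment': array([-0.00616868,  0.01470109,  0.01538536]), 'width': 87.99716890348853}
```

View pics/top0.png

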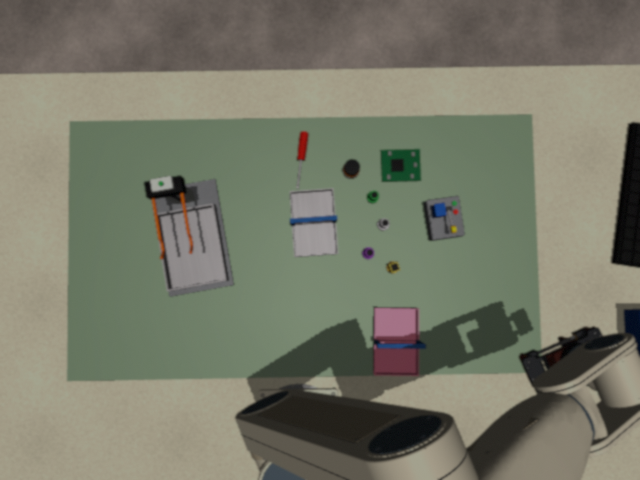

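View pics/scene0.png

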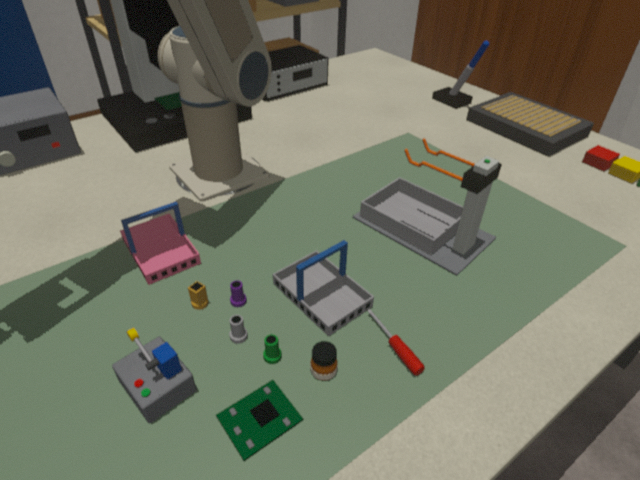

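The top view shows the roller near (454,230), the steel round nozzle at (383,224), the brass square one at (392,267), the basket bar from (291,219) to (337,219), and the lift prongs at lower left from its mast at (166,186). The decoys are purple (368,253), green (373,197) and the pink basket (396,340). Next I'll enlarge the regions that matter.

Run:
```python
from h import *
im=cv2.imread('pics/top0.png')
a=cv2.resize(im[170:300,140:240],None,fx=4,fy=4,interpolation=cv2.INTER_CUBIC) #400x520
b=cv2.resize(im[180:275,360:470],None,fx=3.6,fy=3.6,interpolation=cv2.INTER_CUBIC)
b=b[:, :396]
c=cv2.resize(im[182:262,285:345],None,fx=3,fy=3,interpolation=cv2.INTER_CUBIC)
o=np.zeros((590,800,3),np.uint8);o[:520,:400]=a;o[:b.shape[0],404:404+b.shape[1]]=b;o[345:345+c.shape[0],404:404+c.shape[1]]=c
cv2.imwrite('pics/crop0.png',o)
print('bar',px('top0',291,219,110),px('top0',337,219,110))
print('basket corners',[px('top0',*p,30) for p in((291,191),(332,190),(336,254),(295,256))])
for n,u,v,z in(('round',383,224,25),('square',392,267,25),('roller',454,230,106),('box',444,218,50),('mast',166,186,233),('tip1',163,258,211),('tip2',190,250,211)):print(n,px('top0',u,v,z))
```

```text
bar [563.1   6.5 110. ] [ 561.2 -111.7  110. ]
basket corners [array([648.4,   9.4,  30. ]), array([ 649.4, -102.6,   30. ]), array([ 474.2, -110.3,   30. ]), array([470.6,   1. ,  30. ])]
round [ 554.3 -240.5   25. ]
square [ 436.4 -262.2   25. ]
roller [ 528.1 -413.   106. ]
box [ 565.4 -401.8   50. ]
mast [632.4 291.8 233. ]
tip1 [464.7 305.3 211. ]
tip2 [482.6 241.5 211. ]
```

View pics/crop0.png

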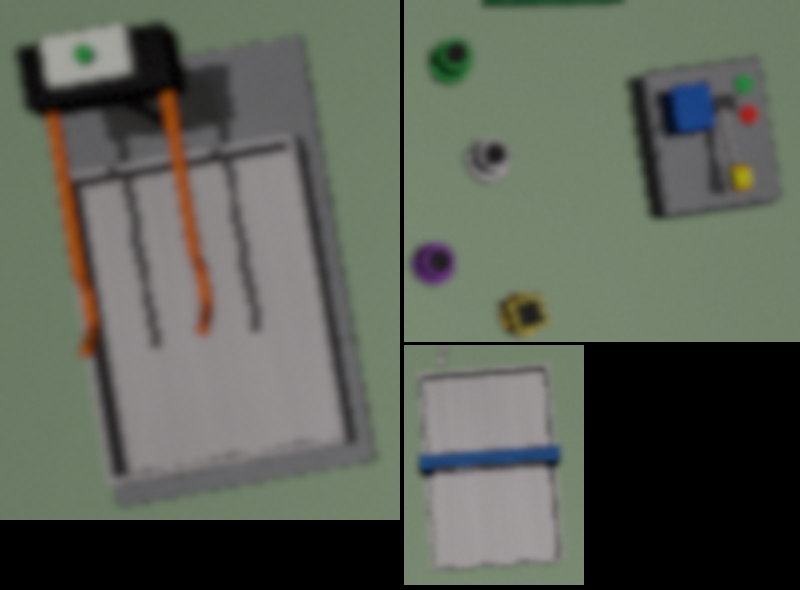

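Crop: the roller is at about top-pixel (454,229), and box, lift and basket are turned slightly. Now the poses.

Run:
```python
from h import *
from scipy.spatial.transform import Rotation as R
def P(s,cx,cy,z):
    f={'a':(140,170,0,0,4),'b':(360,180,404,0,3.6),'c':(285,182,404,345,3)}[s]
    return px('top0',f[0]+(cx-f[2]+.5)/f[4]-.5,f[1]+(cy-f[3]+.5)/f[4]-.5,z)
def yaw(p,q): d=np.array(q)-p; return round(float(np.arctan2(d[1],d[0])),3)
print('roller',P('b',742,178,113),'round top',P('b',493,154,50),'base',P('b',487,163,6),'square top',P('b',528,314,50),P('b',522,318,30),'purple',P('b',438,260,50),'green',P('b',455,52,50))
print('box yaw',yaw(P('b',778,200,50),P('b',757,60,50)))
print('bar',P('c',490,458,115),'yaw',yaw(P('c',559,453,110),P('c',420,463,110))-np.pi/2, 'edges',yaw(P('c',436,569,30),P('c',420,378,30)),yaw(P('c',558,561,30),P('c',546,368,30)))
print('prong yaw',yaw(P('a',82,290,195),P('a',54,110,195)),yaw(P('a',196,265,195),P('a',168,90,195)))
print('tips',P('a',86,353,207),P('a',203,330,207))
print('tank',[P('a',*p,53) for p in((80,185),(290,145),(350,440),(122,474))], 'mast',P('a',100,62,233), P('a',84,55,233))
for b in [(25,47),(165,30),(182,92),(36,112)]: print(P('a',*b,225),end=' ')
o=ctrl.get_obs();print(R.from_rotvec(o['orientation']).as_matrix().round(3))
```

```text
roller [ 530. -410.  113.] round top [ 556.1 -241.1   50. ] base [ 553.5 -242.     6. ] square top [ 436.4 -264.3   50. ] [ 433.7 -262.6   30. ] purple [ 477.7 -198.3   50. ] green [ 633.2 -214.4   50. ]
box yaw 0.116
bar [560.8 -50.9 115. ] yaw 0.05520367320510333 edges 0.069 0.044
prong yaw 0.154 0.154
tips [465.3 310.9 207. ] [477.8 241.6 207. ]
tank [array([583.3, 361. ,  53. ]), array([608. , 220.3,  53. ]), array([409.9, 181.5,  53. ]), array([389.9, 333. ,  53. ])] mast [634.5 295.  233. ] [638.8 304.4 233. ]
[645.6 341.5 225. ] [654.4 259.1 225. ] [617.4 249.1 225. ] [606.9 335.  225. ] [[ 0.925  0.379 -0.   ]
 [ 0.379 -0.925  0.001]
 [ 0.    -0.001 -1.   ]]
```

Request:
{"name": "send_rows", "arguments": {"commands": [{"translation": [0.4, 0.24, 0], "twist": [0, 0, 0]}, {"translation": [0.8, 0.48, 0], "twist": [0, 0, 0]}, {"translation": [1, 0.6, 0], "twist": [0, 0, 0]}, {"translation": [1, 0.6, 0], "twist": [0, 0, 0]}, {"translation": [1, 0.6, 0], "twist": [0, 0, 0]}, {"translation": [1, 0.6, 0], "twist": [0, 0, 0]}, {"translation": [1, 0.6, 0], "twist": [0, 0, 0]}, {"translation": [1, 0.6, 0], "twist": [0, 0, 0]}, {"translation": [1, 0.6, 0], "twist": [0, 0, 0]}, {"translation": [1, 0.6, 0], "twist": [0, 0, 0]}], "grip": 1}}

```text
t: 1.1
ee_pos: [336.6, -518.6, 404.7]
orientation: [-3.083, -0.606, -0.0]
ft_force: [0.3, 0.3, -0.5]
width: 11.3
```

Request:
{"name": "send_rows", "arguments": {"commands": [{"translation": [0.2, 0.12, 0], "twist": [0, 0, 0]}, {"translation": [0.4, 0.24, 0], "twist": [0, 0, 0]}, {"translation": [0.6, 0.36, 0], "twist": [0, 0, 0]}, {"translation": [0.8, 0.48, 0], "twist": [0, 0, 0]}, {"translation": [1, 0.6, 0], "twist": [0, 0, 0]}, {"translation": [1, 0.6, 0], "twist": [0, 0, 0]}, {"translation": [1, 0.6, 0], "twist": [0, 0, 0]}, {"translation": [1, 0.6, 0], "twist": [0, 0, 0]}, {"translation": [1, 0.6, 0], "twist": [0, 0, 0]}, {"translation": [1, 0.6, 0], "twist": [0, 0, 0]}]}}

```text
t: 2.1
ee_pos: [436.3, -458.8, 404.7]
orientation: [3.083, 0.605, -0.0]
ft_force: [0.2, 0.4, 1.0]
width: 0.2
```

Request:
{"name": "send_rows", "arguments": {"commands": [{"translation": [0.3, 0.16, -0.2], "twist": [0, 0, 0]}, {"translation": [0.6, 0.32, -0.4], "twist": [0, 0, 0]}, {"translation": [0.91, 0.48, -0.6], "twist": [0, 0, 0]}, {"translation": [0.91, 0.48, -0.75], "twist": [0, 0, 0]}, {"translation": [0.91, 0.48, -0.85], "twist": [0, 0, 0]}, {"translation": [0.91, 0.48, -0.95], "twist": [0, 0, 0]}, {"translation": [0.91, 0.48, -0.95], "twist": [0, 0, 0]}, {"translation": [0.91, 0.48, -0.95], "twist": [0, 0, 0]}, {"translation": [0.91, 0.48, -0.95], "twist": [0, 0, 0]}, {"translation": [0.91, 0.48, -0.95], "twist": [0, 0, 0]}]}}

```text
t: 3.1
ee_pos: [527.8, -410.8, 310.6]
orientation: [3.082, 0.606, 0.001]
ft_force: [0.8, -0.2, -0.3]
width: 0.2
```

Run:
```python
from h import *
snap('scene','scene1');im=cv2.imread('pics/scene1.png')
w=snap('wrist','wrist1');print(w['cam_to_world'].round(3).tolist(),w['intrinsics'][0].tolist())
o=np.hstack([cv2.resize(im[250:430,60:240],(540,540)),cv2.resize(cv2.imread('pics/wrist1.png')[:,:],(260,195)).repeat(1,0) if 0 else np.zeros((540,4,3),np.uint8)])
cv2.imwrite('pics/s1.png',o); print(ctrl.get_obs()['ft_force'])
```

```text
[[0.379, -0.894, -0.24, 594.113], [-0.925, -0.366, -0.099, -383.655], [0.0, 0.26, -0.966, 291.035], [0.0, 0.0, 0.0, 1.0]] [382.40366659825406, 0.0, 320.1291288255472]
[ 0.05290597 -0.26833504  0.61638261]
```

View pics/s1.png

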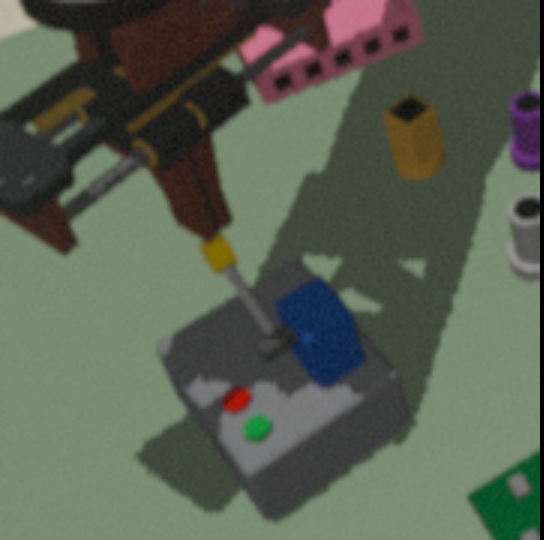

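The roller at crop (218,252) sits right under the closed tips at (203,235). I'll press now.

Request:
{"name": "send_rows", "arguments": {"commands": [{"translation": [0, 0, -0.1], "twist": [0, 0, 0]}, {"translation": [0, 0, -0.18], "twist": [0, 0, 0]}, {"translation": [0, 0, -0.24], "twist": [0, 0, 0]}, {"translation": [0, 0, -0.3], "twist": [0, 0, 0]}, {"translation": [0, 0, -0.35], "twist": [0, 0, 0]}, {"translation": [0, 0, -0.39], "twist": [0, 0, 0]}, {"translation": [0, 0, -0.39], "twist": [0, 0, 0]}, {"translation": [0, 0, -0.39], "twist": [0, 0, 0]}, {"translation": [0, 0, -0.39], "twist": [0, 0, 0]}, {"translation": [0, 0, -0.39], "twist": [0, 0, 0]}]}}

```text
t: 4.2
ee_pos: [528.0, -410.3, 270.9]
orientation: [3.082, 0.607, 0.0]
ft_force: [-4.0, 0.1, 4.3]
width: 0.5
```

Run:
```python
from h import *
snap('scene','scene2');im=cv2.imread('pics/scene2.png')
cv2.imwrite('pics/s2.png',cv2.resize(im[300:420,90:210],(480,480),interpolation=cv2.INTER_CUBIC));print(ctrl.get_obs()['ft_force'],proj('scene2',(530,-410,106)),proj('scene2',(526,-410,80)))
a=cv2.imread('pics/scene1.png')
for i in(a,im):
  h=cv2.cvtColor(i,cv2.COLOR_BGR2HSV)[300:400,100:170];m=cv2.inRange(h,(22,150,100),(35,255,255));v,u=np.nonzero(m);print(len(u),u.mean()+100,v.mean()+300)
```

```text
[-4.52807152  0.1169185   3.73349203] [132.6 334.4] [135.7 342.8]
79 132.43037974683546 333.9746835443038
18 135.88888888888889 346.1111111111111
```

Request:
{"name": "send_rows", "arguments": {"commands": [{"translation": [0, 0, 0.3], "twist": [0, 0, 0]}, {"translation": [0, 0, 0.6], "twist": [0, 0, 0]}, {"translation": [0, 0, 0.8], "twist": [0, 0, 0]}, {"translation": [-0.2, 0.4, 1], "twist": [0, 0, 0]}, {"translation": [-0.4, 0.8, 1], "twist": [0, 0, 0]}, {"translation": [-0.5, 1, 1], "twist": [0, 0, 0]}, {"translation": [-0.5, 1, 1], "twist": [0, 0, 0]}, {"translation": [-0.5, 1, 1], "twist": [0, 0, 0]}, {"translation": [-0.5, 1, 1], "twist": [0, 0, 0]}, {"translation": [-0.5, 1, 1], "twist": [0, 0, 0]}], "grip": -0.25}}

```text
t: 5.25
ee_pos: [478.6, -311.3, 370.5]
orientation: [3.082, 0.606, 0.001]
ft_force: [-0.5, 0.2, 0.2]
width: 55.0
```

Run:
```python
from h import *
snap('wrist','w2');im=cv2.imread('pics/scene1.png')
print(ctrl.get_obs()['ft_force'],ctrl.get_obs()['ee_pos'])
```

```text
[ 0.76868212 -0.35277224 -0.04050774] [ 478.41985066 -311.19439211  370.40091203]
```

View pics/w2.png

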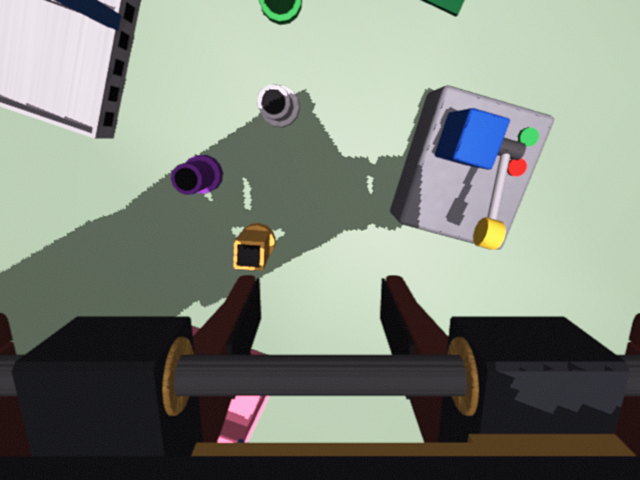

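The wrist view shows the roller back up at (490,233), the square nozzle's top at about (249,256), the round one's at (274,101), and purple at (187,178). I'll zoom on the two nozzles.

Run:
```python
from h import *
im=cv2.imread('pics/w2.png')
o=np.hstack([cv2.resize(im[215:280,220:285],(520,520),interpolation=cv2.INTER_CUBIC),cv2.resize(im[75:135,250:305][:, :35*0+55],(275,300),interpolation=cv2.INTER_CUBIC) if 0 else cv2.copyMakeBorder(cv2.resize(im[75:135,250:305],(275,300),interpolation=cv2.INTER_CUBIC),0,220,0,0,cv2.BORDER_CONSTANT)])
cv2.imwrite('pics/c2.png',o)
```

```text
(no output)
```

View pics/c2.png

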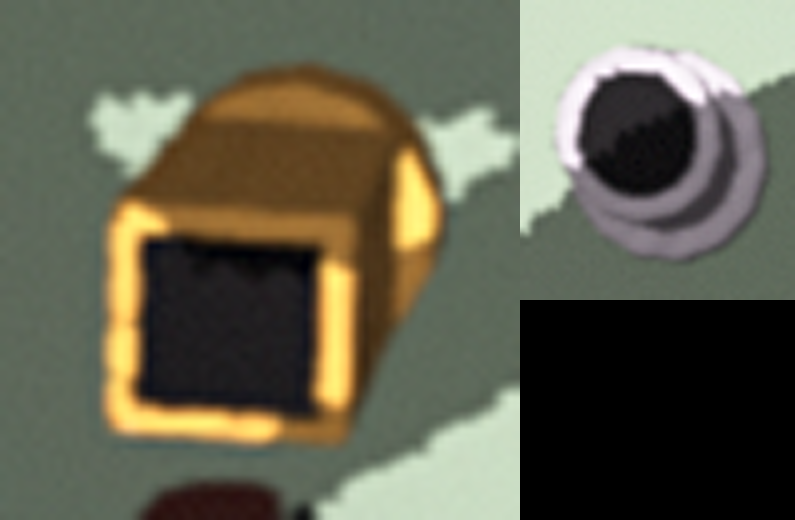

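Run:
```python
from h import *
c=np.array([px('w2',220+x/8-.5,215+y/8-.5,50) for x,y in((115,203),(358,215),(347,440),(108,433))])
print(c,c.mean(0))
for i in range(4):
    d=c[(i+1)%4]-c[i];print(np.linalg.norm(d).round(1),np.degrees(np.arctan2(d[1],d[0])).round(1)%90)
print('round',px('w2',273.1,101.3,50))
```

```text
[[ 443.6 -249.7   50. ]
 [ 451.8 -273.1   50. ]
 [ 428.5 -280.4   50. ]
 [ 419.8 -257.1   50. ]] [ 435.925 -265.075   50.   ]
24.8 19.299999999999997
24.4 17.400000000000006
24.9 20.5
24.9 17.3
round [ 555.6 -242.1   50. ]
```

Request:
{"name": "send_rows", "arguments": {"commands": [{"translation": [-0.2, 0.22, -0.2], "twist": [0, 0, -0.06]}, {"translation": [-0.42, 0.45, -0.4], "twist": [0, 0, -0.13]}, {"translation": [-0.42, 0.45, -0.6], "twist": [0, 0, -0.13]}, {"translation": [-0.42, 0.45, -0.8], "twist": [0, 0, -0.13]}, {"translation": [-0.42, 0.45, -1], "twist": [0, 0, -0.13]}, {"translation": [-0.42, 0.45, -1], "twist": [0, 0, -0.13]}, {"translation": [-0.42, 0.45, -1], "twist": [0, 0, -0.13]}, {"translation": [-0.42, 0.45, -1], "twist": [0, 0, -0.13]}, {"translation": [-0.42, 0.45, -1], "twist": [0, 0, -0.13]}, {"translation": [-0.42, 0.45, -1], "twist": [0, 0, -0.13]}]}}

```text
t: 6.3
ee_pos: [436.2, -265.5, 271.5]
orientation: [3.1, 0.506, 0.002]
ft_force: [0.2, 0.6, 0.4]
width: 55.0
```

Request:
{"name": "send_rows", "arguments": {"commands": [{"translation": [0, 0, -0.15], "twist": [0, 0, 0]}, {"translation": [0, 0, -0.3], "twist": [0, 0, 0]}, {"translation": [0, 0, -0.45], "twist": [0, 0, 0]}, {"translation": [0, 0, -0.6], "twist": [0, 0, 0]}, {"translation": [0, 0, -0.72], "twist": [0, 0, 0]}, {"translation": [0, 0, -0.72], "twist": [0, 0, 0]}, {"translation": [0, 0, -0.72], "twist": [0, 0, 0]}, {"translation": [0, 0, -0.72], "twist": [0, 0, 0]}, {"translation": [0, 0, -0.72], "twist": [0, 0, 0]}, {"translation": [0, 0, -0.72], "twist": [0, 0, 0]}]}}

```text
t: 7.3
ee_pos: [436.1, -265.5, 199.2]
orientation: [3.1, 0.506, 0.001]
ft_force: [-0.4, -0.5, 0.8]
width: 54.9
```

Request:
{"name": "send_rows", "arguments": {"commands": [{"translation": [0, 0, 0], "twist": [0, 0, 0]}, {"translation": [0, 0, 0], "twist": [0, 0, 0]}, {"translation": [0, 0, 0], "twist": [0, 0, 0]}, {"translation": [0, 0, 0], "twist": [0, 0, 0]}, {"translation": [0, 0, 0], "twist": [0, 0, 0]}, {"translation": [0, 0, 0], "twist": [0, 0, 0]}, {"translation": [0, 0, 0.2], "twist": [0, 0, 0]}, {"translation": [0, 0, 0.4], "twist": [0, 0, 0]}, {"translation": [0, 0, 0.6], "twist": [0, 0, 0]}, {"translation": [0, 0, 0.8], "twist": [0, 0, 0]}], "grip": 1}}

```text
t: 8.3
ee_pos: [435.8, -265.2, 279.3]
orientation: [-3.1, -0.506, 0.001]
ft_force: [0.2, -0.4, -1.2]
width: 25.2
```

Request:
{"name": "send_rows", "arguments": {"commands": [{"translation": [0.1, 0.25, 0], "twist": [0, 0, -0.1]}, {"translation": [0.18, 0.5, 0], "twist": [0, 0, -0.2]}, {"translation": [0.26, 0.75, 0], "twist": [0, 0, -0.3]}, {"translation": [0.35, 1, 0], "twist": [0, 0, -0.4]}, {"translation": [0.35, 1, 0], "twist": [0, 0, -0.5]}, {"translation": [0.35, 1, 0], "twist": [0, 0, -0.55]}, {"translation": [0.35, 1, 0], "twist": [0, 0, -0.55]}, {"translation": [0.35, 1, 0], "twist": [0, 0, -0.55]}, {"translation": [0.35, 1, 0], "twist": [0, 0, -0.55]}, {"translation": [0.35, 1, 0], "twist": [0, 0, -0.55]}]}}

```text
t: 9.3
ee_pos: [470.8, -165.7, 278.6]
orientation: [-3.141, -0.076, 0.0]
ft_force: [0.6, -0.1, -1.1]
width: 24.4
```

Request:
{"name": "send_rows", "arguments": {"commands": [{"translation": [0.1, 0.25, 0], "twist": [0, 0, 0]}, {"translation": [0.18, 0.5, 0], "twist": [0, 0, 0]}, {"translation": [0.26, 0.75, 0], "twist": [0, 0, 0]}, {"translation": [0.35, 1, 0], "twist": [0, 0, 0]}, {"translation": [0.35, 1, 0], "twist": [0, 0, 0]}, {"translation": [0.35, 1, 0], "twist": [0, 0, 0]}, {"translation": [0.35, 1, 0], "twist": [0, 0, 0]}, {"translation": [0.35, 1, 0], "twist": [0, 0, 0]}, {"translation": [0.35, 1, 0], "twist": [0, 0, 0]}, {"translation": [0.35, 1, 0], "twist": [0, 0, 0]}]}}

```text
t: 10.3
ee_pos: [505.8, -65.9, 278.7]
orientation: [3.141, 0.075, -0.0]
ft_force: [-0.3, 0.2, -0.7]
width: 25.3
```

Run:
```python
from h import *
snap('wrist','w3');snap('scene','scene3')
a=cv2.imread('pics/w3.png');b=cv2.imread('pics/scene3.png')
cv2.imwrite('pics/c3.png',np.vstack([cv2.resize(a,(640,360)) if 0 else a[:330], cv2.resize(b[200:335,230:550],(640,270))]))
print(ctrl.get_obs()['ee_pos'])
```

```text
[505.84583866 -65.65506302 278.65905696]
```

View pics/c3.png

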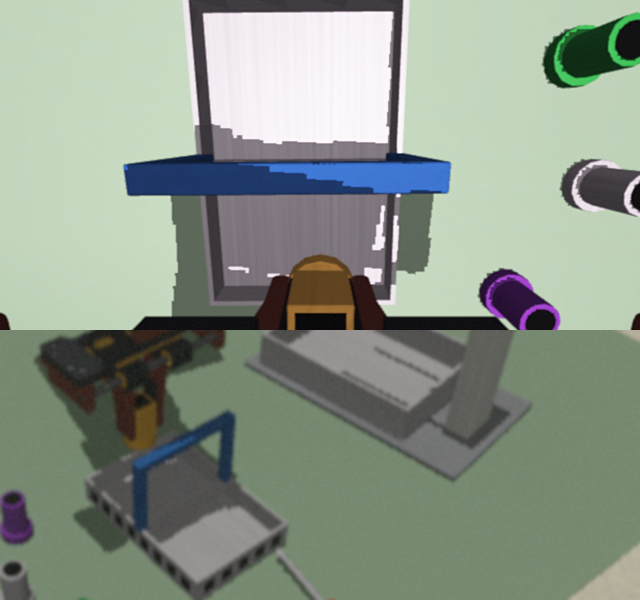

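Wrist view: the basket is seen squarely, with the bar from (125,180) to (450,178) and the near rim from about (208,303) to (397,302). The square nozzle is held upright between the fingers.

Run:
```python
from h import *
for u,v,z in((125,166,115),(450,162,115),(127,195,105),(448,192,105),(208,303,30),(397,302,30)):print(u,v,px('w3',u,v,z))
```

```text
125 166 [563.4   9.6 115. ]
450 162 [ 570.7 -110.7  115. ]
127 195 [550.9  14.7 105. ]
448 192 [ 558.4 -114.9  105. ]
208 303 [469.8   5.5  30. ]
397 302 [ 476.5 -117.    30. ]
```

Request:
{"name": "send_rows", "arguments": {"commands": [{"translation": [0, 0.06, -0.05], "twist": [0, 0, 0.01]}, {"translation": [0, 0.115, -0.15], "twist": [0, 0, 0.02]}, {"translation": [0, 0.115, -0.3], "twist": [0, 0, 0.02]}, {"translation": [0, 0.115, -0.45], "twist": [0, 0, 0.02]}, {"translation": [0, 0.115, -0.58], "twist": [0, 0, 0.02]}, {"translation": [0, 0.115, -0.66], "twist": [0, 0, 0.02]}, {"translation": [0, 0.115, -0.72], "twist": [0, 0, 0.02]}, {"translation": [0, 0.115, -0.755], "twist": [0, 0, 0.02]}, {"translation": [0, 0.115, -0.755], "twist": [0, 0, 0.02]}, {"translation": [0, 0.115, -0.755], "twist": [0, 0, 0.02]}]}}

```text
t: 11.4
ee_pos: [506.1, -53.9, 203.5]
orientation: [3.14, 0.092, 0.001]
ft_force: [0.2, 0.8, -1.4]
width: 25.0
```

Request:
{"name": "send_rows", "arguments": {"commands": [{"translation": [0, 0, 0], "twist": [0, 0, 0]}, {"translation": [0, 0, 0], "twist": [0, 0, 0]}, {"translation": [0, 0, 0], "twist": [0, 0, 0]}, {"translation": [0, 0, 0], "twist": [0, 0, 0]}, {"translation": [0, 0, 0.15], "twist": [0, 0, 0]}, {"translation": [0, 0, 0.35], "twist": [0, 0, 0]}, {"translation": [0, 0, 0.6], "twist": [0, 0, 0]}, {"translation": [0, 0, 0.8], "twist": [0, 0, 0]}, {"translation": [0, -0.2, 0.8], "twist": [0, 0, 0]}, {"translation": [0, -0.5, 0.8], "twist": [0, 0, 0]}], "grip": -0.25}}

```text
t: 12.4
ee_pos: [506.2, -103.5, 284.2]
orientation: [3.14, 0.096, 0.003]
ft_force: [-0.2, -0.3, 0.5]
width: 54.9
```

Request:
{"name": "send_rows", "arguments": {"commands": [{"translation": [0.1, -0.25, 0], "twist": [0, 0, 0]}, {"translation": [0.25, -0.5, 0], "twist": [0, 0, 0]}, {"translation": [0.4, -0.75, 0], "twist": [0, 0, 0]}, {"translation": [0.49, -1, 0], "twist": [0, 0, 0]}, {"translation": [0.49, -1, 0], "twist": [0, 0, 0]}, {"translation": [0.49, -1, 0], "twist": [0, 0, 0]}, {"translation": [0.49, -1, 0], "twist": [0, 0, 0]}, {"translation": [0.49, -1, 0], "twist": [0, 0, 0]}, {"translation": [0.49, -1, 0], "twist": [0, 0, 0]}, {"translation": [0.49, -1, 0], "twist": [0, 0, 0]}]}}

```text
t: 13.4
ee_pos: [554.9, -203.3, 283.3]
orientation: [-3.14, -0.093, 0.0]
ft_force: [0.3, 0.2, 0.4]
width: 55.1
```

Run:
```python
from h import *
snap('scene','scene4');snap('wrist','w4')
b=cv2.imread('pics/scene4.png');a=cv2.imread('pics/w4.png')
cv2.imwrite('pics/c4.png',np.vstack([a[:330], cv2.resize(b[200:335,130:450],(640,270))]))
```

```text
(no output)
```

View pics/c4.png

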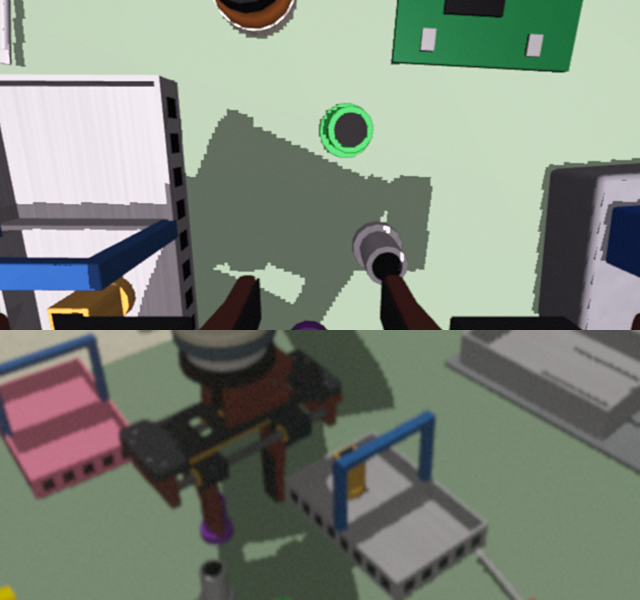

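The square nozzle stands in the basket's near half, and the round one (top at (387,267)) agrees with earlier fixes. Now I'll grasp the round nozzle.

Request:
{"name": "send_rows", "arguments": {"commands": [{"translation": [0.01, -0.2, 0], "twist": [0, 0, 0]}, {"translation": [0.01, -0.385, 0], "twist": [0, 0, 0]}, {"translation": [0.01, -0.385, -0.15], "twist": [0, 0, 0]}, {"translation": [0.01, -0.385, -0.35], "twist": [0, 0, 0]}, {"translation": [0.01, -0.385, -0.55], "twist": [0, 0, 0]}, {"translation": [0.01, -0.385, -0.75], "twist": [0, 0, 0]}, {"translation": [0.01, -0.385, -0.84], "twist": [0, 0, 0]}, {"translation": [0.01, -0.385, -0.84], "twist": [0, 0, 0]}, {"translation": [0.01, -0.385, -0.84], "twist": [0, 0, 0]}, {"translation": [0.01, -0.385, -0.84], "twist": [0, 0, 0]}]}}

```text
t: 14.5
ee_pos: [556.3, -242.5, 200.0]
orientation: [3.14, 0.092, 0.002]
ft_force: [0.4, -1.2, 0.7]
width: 54.7
```

Request:
{"name": "send_rows", "arguments": {"commands": [{"translation": [0, 0, 0], "twist": [0, 0, 0]}, {"translation": [0, 0, 0], "twist": [0, 0, 0]}, {"translation": [0, 0, 0], "twist": [0, 0, 0]}, {"translation": [0, 0, 0], "twist": [0, 0, 0]}, {"translation": [0, 0, 0], "twist": [0, 0, 0]}, {"translation": [0, 0, 0], "twist": [0, 0, 0]}, {"translation": [0, 0, 0.2], "twist": [0, 0, 0]}, {"translation": [0, 0, 0.4], "twist": [0, 0, 0]}, {"translation": [0, 0, 0.6], "twist": [0, 0, 0]}, {"translation": [0, 0, 0.8], "twist": [0, 0, 0]}], "grip": 1}}

```text
t: 15.5
ee_pos: [555.8, -242.2, 279.6]
orientation: [-3.14, -0.092, 0.001]
ft_force: [0.5, -0.3, -1.2]
width: 24.5
```

Request:
{"name": "send_rows", "arguments": {"commands": [{"translation": [0.2, 0.1, 0], "twist": [0, 0, 0]}, {"translation": [0.4, 0.3, 0], "twist": [0, 0, 0]}, {"translation": [0.6, 0.5, 0], "twist": [0, 0, 0]}, {"translation": [0.6, 0.75, 0], "twist": [0, 0, 0]}, {"translation": [0.6, 0.95, 0], "twist": [0, 0, 0]}, {"translation": [0.6, 0.95, 0], "twist": [0, 0, 0]}, {"translation": [0.6, 0.95, 0], "twist": [0, 0, 0]}, {"translation": [0.6, 0.95, 0], "twist": [0, 0, 0]}, {"translation": [0.6, 0.95, 0], "twist": [0, 0, 0]}, {"translation": [0.6, 0.95, 0], "twist": [0, 0, 0]}]}}

```text
t: 16.5
ee_pos: [615.9, -148.2, 279.2]
orientation: [3.14, 0.091, 0.0]
ft_force: [-0.7, -0.2, -0.7]
width: 24.5
```

Request:
{"name": "send_rows", "arguments": {"commands": [{"translation": [0, 0.2, 0], "twist": [0, 0, 0]}, {"translation": [0, 0.4, 0], "twist": [0, 0, 0]}, {"translation": [0, 0.6, 0], "twist": [0, 0, 0]}, {"translation": [0, 0.8, 0], "twist": [0, 0, 0]}, {"translation": [0, 0.95, 0], "twist": [0, 0, 0]}, {"translation": [0, 1, 0], "twist": [0, 0, 0]}, {"translation": [0, 1, 0], "twist": [0, 0, 0]}, {"translation": [0, 1, 0], "twist": [0, 0, 0]}, {"translation": [0, 1, 0], "twist": [0, 0, 0]}, {"translation": [0, 1, 0], "twist": [0, 0, 0]}]}}

```text
t: 17.5
ee_pos: [615.9, -48.0, 279.2]
orientation: [3.14, 0.091, 0.0]
ft_force: [0.6, 0.6, -1.2]
width: 24.5
```

Request:
{"name": "send_rows", "arguments": {"commands": [{"translation": [0, 0, -0.1], "twist": [0, 0, 0]}, {"translation": [0, 0, -0.25], "twist": [0, 0, 0]}, {"translation": [0, 0, -0.4], "twist": [0, 0, 0]}, {"translation": [0, 0, -0.5], "twist": [0, 0, 0]}, {"translation": [0, 0, -0.6], "twist": [0, 0, 0]}, {"translation": [0, 0, -0.68], "twist": [0, 0, 0]}, {"translation": [0, 0, -0.73], "twist": [0, 0, 0]}, {"translation": [0, 0, -0.76], "twist": [0, 0, 0]}, {"translation": [0, 0, -0.76], "twist": [0, 0, 0]}, {"translation": [0, 0, -0.76], "twist": [0, 0, 0]}]}}

```text
t: 18.5
ee_pos: [616.1, -47.3, 203.5]
orientation: [3.14, 0.092, 0.001]
ft_force: [-0.0, 0.2, -1.2]
width: 24.5
```

Request:
{"name": "send_rows", "arguments": {"commands": [{"translation": [0, 0, 0], "twist": [0, 0, 0]}, {"translation": [0, 0, 0], "twist": [0, 0, 0]}, {"translation": [0, 0, 0], "twist": [0, 0, 0]}, {"translation": [0, 0, 0], "twist": [0, 0, 0]}, {"translation": [0, 0, 0.1], "twist": [0, 0, 0]}, {"translation": [0, 0, 0.25], "twist": [0, 0, 0]}, {"translation": [0, 0, 0.45], "twist": [0, 0, 0]}, {"translation": [0, 0, 0.65], "twist": [0, 0, 0]}, {"translation": [0, 0, 0.85], "twist": [0, 0, 0]}, {"translation": [0, 0, 1], "twist": [0, 0, 0]}], "grip": -0.25}}

```text
t: 19.5
ee_pos: [616.3, -47.4, 305.9]
orientation: [3.14, 0.092, 0.004]
ft_force: [-0.1, -0.4, -0.5]
width: 54.9
```

Request:
{"name": "send_rows", "arguments": {"commands": [{"translation": [0, 0, 0.25], "twist": [0, 0, 0]}, {"translation": [-0.15, 0, 0.4], "twist": [0, 0, 0.2]}, {"translation": [-0.3, 0, 0.4], "twist": [0, 0, 0.4]}, {"translation": [-0.45, -0.03, 0.4], "twist": [0, 0, 0.6]}, {"translation": [-0.55, -0.03, 0.4], "twist": [0, 0, 0.8]}, {"translation": [-0.55, -0.03, 0.4], "twist": [0, 0, 1]}, {"translation": [-0.55, -0.03, 0.4], "twist": [0, 0, 1]}, {"translation": [-0.55, -0.03, 0.4], "twist": [0, 0, 1]}, {"translation": [-0.55, -0.03, 0.4], "twist": [0, 0, 1]}, {"translation": [-0.55, -0.03, 0.4], "twist": [0, 0, 1]}]}}

```text
t: 20.5
ee_pos: [561.1, -50.3, 343.2]
orientation: [3.02, 0.865, 0.0]
ft_force: [1.0, 0.3, 0.2]
width: 55.1
```

Request:
{"name": "send_rows", "arguments": {"commands": [{"translation": [0, 0, 0], "twist": [0, 0, 0.2]}, {"translation": [0, 0, 0], "twist": [0, 0, 0.4]}, {"translation": [0, 0, 0], "twist": [0, 0, 0.6]}, {"translation": [0, 0, 0], "twist": [0, 0, 0.8]}, {"translation": [0, 0, 0], "twist": [0, 0, 1]}, {"translation": [0, 0, 0], "twist": [0, 0, 1]}, {"translation": [0, 0, 0], "twist": [0, 0, 1]}, {"translation": [0, 0, 0], "twist": [0, 0, 1]}, {"translation": [0, 0, 0], "twist": [0, 0, 1]}, {"translation": [0, 0, 0], "twist": [0, 0, 1]}]}}

```text
t: 21.5
ee_pos: [560.9, -50.3, 343.2]
orientation: [-2.712, -1.585, 0.0]
ft_force: [0.0, 0.7, -0.6]
width: 55.1
```

Request:
{"name": "send_rows", "arguments": {"commands": [{"translation": [0, 0, 0], "twist": [0, 0, 0.2]}, {"translation": [0, 0, 0], "twist": [0, 0, 0.4]}, {"translation": [0, 0, 0], "twist": [0, 0, 0.6]}, {"translation": [0, 0, 0], "twist": [0, 0, 0.8]}, {"translation": [0, 0, 0], "twist": [0, 0, 1]}, {"translation": [0, 0, 0], "twist": [0, 0, 1]}, {"translation": [0, 0, 0], "twist": [0, 0, 1]}, {"translation": [0, 0, 0], "twist": [0, 0, 1]}, {"translation": [0, 0, 0], "twist": [0, 0, 1]}, {"translation": [0, 0, 0], "twist": [0, 0, 1]}]}}

```text
t: 22.5
ee_pos: [561.0, -50.3, 343.2]
orientation: [2.236, 2.207, 0.0]
ft_force: [-0.4, -0.6, 0.0]
width: 55.1
```

Run:
```python
from h import *
snap('wrist','w5');snap('top','t5')
a=cv2.imread('pics/w5.png');b=cv2.imread('pics/t5.png')
print(ctrl.get_obs()['ee_pos'],ctrl.get_obs()['qpos'].round(2))
cv2.imwrite('pics/c5.png',np.vstack([a,cv2.resize(b[210:270,270:430],(320,120)).repeat(2,1)]))
```

```text
[560.93420478 -50.33948269 343.16519973] [-0.11  0.41  1.81 -0.    0.91 -0.1 ]
```

View pics/c5.png

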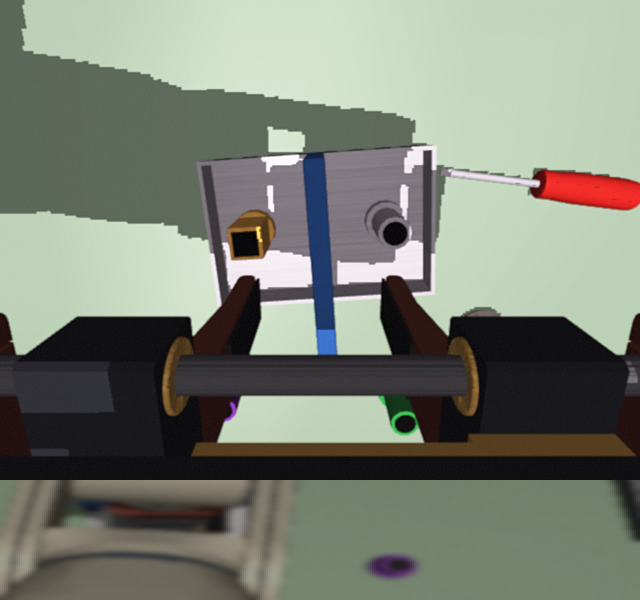

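Both nozzles stand in the basket, square at (246,240) on one side and round at (390,225) on the other. The bar runs centrally between the fingers, so I'll grip it.

Request:
{"name": "send_rows", "arguments": {"commands": [{"translation": [0, 0, -0.05], "twist": [0, 0, 0.14]}, {"translation": [0, 0, -0.2], "twist": [0, 0, 0.14]}, {"translation": [0, 0, -0.35], "twist": [0, 0, 0.14]}, {"translation": [0, 0, -0.5], "twist": [0, 0, 0.14]}, {"translation": [0, 0, -0.62], "twist": [0, 0, 0.14]}, {"translation": [0, 0, -0.7], "twist": [0, 0, 0.14]}, {"translation": [0, 0, -0.7], "twist": [0, 0, 0.14]}, {"translation": [0, 0, -0.7], "twist": [0, 0, 0.14]}, {"translation": [0, 0, -0.7], "twist": [0, 0, 0.14]}, {"translation": [0, 0, -0.7], "twist": [0, 0, 0.14]}]}}

```text
t: 23.6
ee_pos: [561.2, -50.4, 273.8]
orientation: [2.155, 2.284, 0.001]
ft_force: [-0.3, 0.2, 1.3]
width: 54.7
```

Request:
{"name": "send_rows", "arguments": {"commands": [{"translation": [0, 0, 0], "twist": [0, 0, 0]}, {"translation": [0, 0, 0], "twist": [0, 0, 0]}, {"translation": [0, 0, 0], "twist": [0, 0, 0]}, {"translation": [0, 0, 0], "twist": [0, 0, 0]}, {"translation": [0, 0, 0], "twist": [0, 0, 0]}, {"translation": [0, 0, 0], "twist": [0, 0, 0]}, {"translation": [0, 0, 0], "twist": [0, 0, 0]}, {"translation": [0, 0, 0.07], "twist": [0, 0, 0]}, {"translation": [0, 0, 0.17], "twist": [0, 0, 0]}, {"translation": [0, 0, 0.3], "twist": [0, 0, 0]}], "grip": 1}}

```text
t: 24.6
ee_pos: [560.6, -50.3, 303.5]
orientation: [-2.155, -2.284, 0.002]
ft_force: [-0.4, 0.5, -4.0]
width: 11.8
```

Weight 4.0 N, width 12 mm: held. I'll carry it to the front of the hook.

Request:
{"name": "send_rows", "arguments": {"commands": [{"translation": [0, 0, 0.1], "twist": [0, 0, 0]}, {"translation": [0, 0, 0.25], "twist": [0, 0, 0]}, {"translation": [-0.05, 0.03, 0.4], "twist": [0, 0, 0]}, {"translation": [-0.12, 0.08, 0.55], "twist": [0, 0, 0]}, {"translation": [-0.2, 0.13, 0.7], "twist": [0, 0, 0]}, {"translation": [-0.3, 0.18, 0.82], "twist": [0, 0, 0]}, {"translation": [-0.4, 0.23, 0.88], "twist": [0, 0, 0]}, {"translation": [-0.46, 0.27, 0.9], "twist": [0, 0, 0]}, {"translation": [-0.5, 0.3, 0.9], "twist": [0, 0, 0]}, {"translation": [-0.5, 0.3, 0.9], "twist": [0, 0, 0]}]}}

```text
t: 25.6
ee_pos: [510.3, -20.0, 392.8]
orientation: [-2.155, -2.285, 0.001]
ft_force: [0.0, 0.2, -4.0]
width: 11.6
```

Request:
{"name": "send_rows", "arguments": {"commands": [{"translation": [-0.06, 0.05, 0], "twist": [0, 0, 0.02]}, {"translation": [-0.17, 0.15, 0], "twist": [0, 0, 0.05]}, {"translation": [-0.3, 0.28, 0], "twist": [0, 0, 0.08]}, {"translation": [-0.45, 0.42, 0], "twist": [0, 0, 0.11]}, {"translation": [-0.6, 0.56, 0], "twist": [0, 0, 0.14]}, {"translation": [-0.72, 0.7, 0], "twist": [0, 0, 0.17]}, {"translation": [-0.82, 0.83, 0], "twist": [0, 0, 0.19]}, {"translation": [-0.88, 0.92, 0], "twist": [0, 0, 0.19]}, {"translation": [-0.88, 0.95, 0], "twist": [0, 0, 0.19]}, {"translation": [-0.88, 0.95, 0], "twist": [0, 0, 0.19]}]}}

```text
t: 26.6
ee_pos: [422.9, 75.2, 393.4]
orientation: [2.043, 2.386, 0.001]
ft_force: [0.4, -0.1, -4.1]
width: 11.8
```

Request:
{"name": "send_rows", "arguments": {"commands": [{"translation": [0, 0.05, 0], "twist": [0, 0, 0]}, {"translation": [0, 0.15, 0], "twist": [0, 0, 0]}, {"translation": [0, 0.28, 0], "twist": [0, 0, 0]}, {"translation": [0, 0.42, 0], "twist": [0, 0, 0]}, {"translation": [0, 0.56, 0], "twist": [0, 0, 0]}, {"translation": [0, 0.7, 0], "twist": [0, 0, 0]}, {"translation": [0, 0.83, 0], "twist": [0, 0, 0]}, {"translation": [0, 0.92, 0], "twist": [0, 0, 0]}, {"translation": [0, 0.95, 0], "twist": [0, 0, 0]}, {"translation": [0, 0.95, 0], "twist": [0, 0, 0]}]}}

```text
t: 27.6
ee_pos: [422.9, 170.1, 393.1]
orientation: [2.044, 2.386, -0.0]
ft_force: [-0.1, 0.1, -4.1]
width: 11.6
```

Request:
{"name": "send_rows", "arguments": {"commands": [{"translation": [0, 0.05, 0], "twist": [0, 0, 0]}, {"translation": [0, 0.15, 0], "twist": [0, 0, 0]}, {"translation": [0, 0.28, 0], "twist": [0, 0, 0]}, {"translation": [0, 0.42, 0], "twist": [0, 0, 0]}, {"translation": [0, 0.56, 0], "twist": [0, 0, 0]}, {"translation": [0, 0.7, 0], "twist": [0, 0, 0]}, {"translation": [0, 0.83, 0], "twist": [0, 0, 0]}, {"translation": [0, 0.92, 0], "twist": [0, 0, 0]}, {"translation": [0, 0.97, 0], "twist": [0, 0, 0]}, {"translation": [0, 0.97, 0], "twist": [0, 0, 0]}]}}

```text
t: 28.6
ee_pos: [422.9, 267.3, 393.1]
orientation: [2.044, 2.386, -0.0]
ft_force: [-0.1, -0.1, -4.2]
width: 11.6
```

Run:
```python
from h import *
snap('wrist','w6');snap('scene','s6')
a=cv2.imread('pics/w6.png');b=cv2.imread('pics/s6.png')
o=ctrl.get_obs();print(o['ee_pos'],o['ft_force'],o['width'],proj('w6',(497,278,194)))
cv2.imwrite('pics/c6.png',np.vstack([a[:340],cv2.resize(b[80:340,300:600],(300,260)).repeat(1,0) if 0 else cv2.copyMakeBorder(b[80:340,300:600],0,0,0,340,cv2.BORDER_CONSTANT)]))
```

```text
[422.84546934 266.49545282 393.04546853] [ 2.35077402e-03 -5.41187903e-01 -3.81257108e+00] 12.033967734515567 [468.2 285.5]
```

View pics/c6.png

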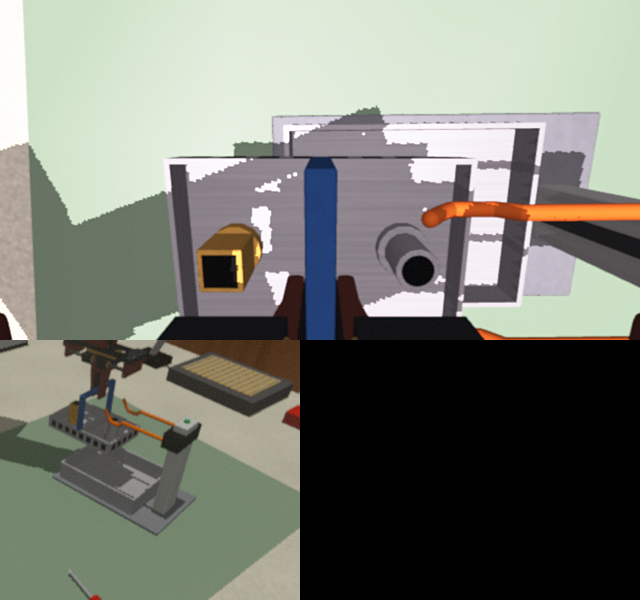

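The wrist view shows the +y prong running parallel to the jaw axis, with its tip at (430,218) and straight run at (600,213). The basket hangs level.

Run:
```python
from h import *
o=ctrl.get_obs();c,s=np.cos(.152),np.sin(.152);X=np.array([c,s]);Y=np.array([-s,c])
for u,v,z in((430,218,207),(540,213,195),(630,213,195)):
    p=px('w6',u,v,z)[:2];d=p-o['ee_pos'][:2];print(p,'rel bar along lift x,y',(d@X).round(1),(d@Y).round(1))
print(np.degrees(2*np.arctan2(2.386,2.044))-90)
```

```text
[466.  310.9] rel bar along lift x,y 49.4 37.4
[520.9 319.4] rel bar along lift x,y 104.9 37.4
[563.1 325.9] rel bar along lift x,y 147.6 37.5
8.829059278965062
```

Request:
{"name": "send_rows", "arguments": {"commands": [{"translation": [0.03, 0.01, 0], "twist": [0, 0, 0]}, {"translation": [0.1, 0.02, 0], "twist": [0, 0, 0]}, {"translation": [0.2, 0.04, 0], "twist": [0, 0, 0]}, {"translation": [0.32, 0.06, 0], "twist": [0, 0, 0]}, {"translation": [0.44, 0.08, 0], "twist": [0, 0, 0]}, {"translation": [0.56, 0.1, 0], "twist": [0, 0, 0]}, {"translation": [0.66, 0.12, 0], "twist": [0, 0, 0]}, {"translation": [0.73, 0.14, 0], "twist": [0, 0, 0]}, {"translation": [0.75, 0.14, 0], "twist": [0, 0, 0]}, {"translation": [0.75, 0.14, 0], "twist": [0, 0, 0]}]}}

```text
t: 29.7
ee_pos: [498.0, 280.6, 393.0]
orientation: [-2.045, -2.384, 0.001]
ft_force: [0.1, -0.6, -4.7]
width: 11.7
```

Request:
{"name": "send_rows", "arguments": {"commands": [{"translation": [0, 0, -0.03], "twist": [0, 0, 0]}, {"translation": [0, 0, -0.08], "twist": [0, 0, 0]}, {"translation": [0, 0, -0.14], "twist": [0, 0, 0]}, {"translation": [0, 0, -0.2], "twist": [0, 0, 0]}, {"translation": [0, 0, -0.25], "twist": [0, 0, 0]}, {"translation": [0, 0, -0.29], "twist": [0, 0, 0]}, {"translation": [0, 0, -0.32], "twist": [0, 0, 0]}, {"translation": [0, 0, -0.345], "twist": [0, 0, 0]}, {"translation": [0, 0, -0.36], "twist": [0, 0, 0]}, {"translation": [0, 0, -0.36], "twist": [0, 0, 0]}]}}

```text
t: 30.7
ee_pos: [498.0, 280.7, 357.2]
orientation: [2.045, 2.385, 0.0]
ft_force: [0.0, -0.5, -4.5]
width: 11.8
```

Run:
```python
from h import *
snap('wrist','w7');snap('scene','s7')
a=cv2.imread('pics/w7.png');b=cv2.imread('pics/s7.png')
o=ctrl.get_obs();print(o['ee_pos'],o['ft_force'],o['width'])
cv2.imwrite('pics/c7.png',np.vstack([a[100:340],cv2.resize(b[90:260,330:550],(466,360),interpolation=cv2.INTER_CUBIC) if 0 else cv2.copyMakeBorder(cv2.resize(b[90:260,330:550],(466,360),interpolation=cv2.INTER_CUBIC),0,0,0,174,cv2.BORDER_CONSTANT)]))
```

```text
[498.02700709 280.71809314 357.33989136] [-0.19155368 -0.03209052 -4.53935219] 11.753185408553207
```

View pics/c7.png

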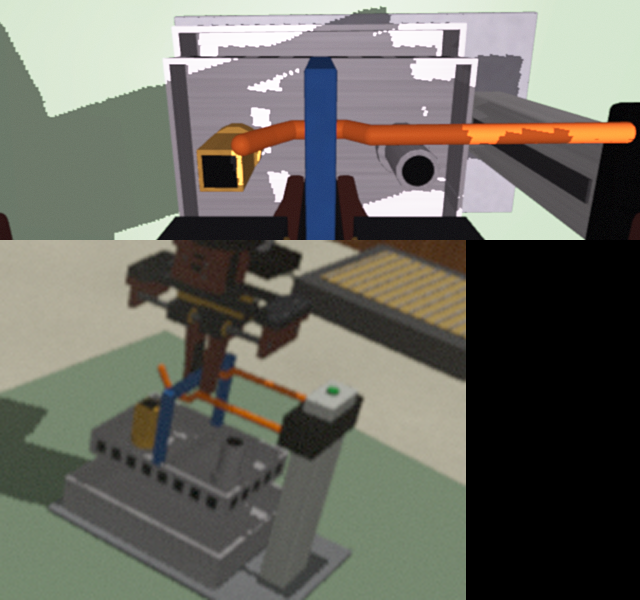

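The bar lies across the prong right in its dip (320,130), with the nozzles still upright. It is still carrying its weight (4.5 N), so I'll lower a little more.

Request:
{"name": "send_rows", "arguments": {"commands": [{"translation": [0, 0, -0.005], "twist": [0, 0, 0]}, {"translation": [0, 0, -0.01], "twist": [0, 0, 0]}, {"translation": [0, 0, -0.015], "twist": [0, 0, 0]}, {"translation": [0, 0, -0.02], "twist": [0, 0, 0]}, {"translation": [0, 0, -0.02], "twist": [0, 0, 0]}, {"translation": [0, 0, -0.02], "twist": [0, 0, 0]}, {"translation": [0, 0, -0.02], "twist": [0, 0, 0]}, {"translation": [0, 0, -0.02], "twist": [0, 0, 0]}, {"translation": [0, 0, -0.02], "twist": [0, 0, 0]}, {"translation": [0, 0, -0.02], "twist": [0, 0, 0]}]}}

```text
t: 31.8
ee_pos: [498.0, 280.7, 356.9]
orientation: [2.045, 2.384, 0.002]
ft_force: [-5.3, -2.7, 10.7]
width: 11.7
```

Request:
{"name": "send_rows", "arguments": {"commands": [{"translation": [0, 0, 0.01], "twist": [0, 0, 0]}, {"translation": [0, 0, 0.01], "twist": [0, 0, 0]}, {"translation": [0, 0, 0.01], "twist": [0, 0, 0]}, {"translation": [0, 0, 0.01], "twist": [0, 0, 0]}, {"translation": [0, 0, 0.01], "twist": [0, 0, 0]}, {"translation": [0, 0, 0.01], "twist": [0, 0, 0]}, {"translation": [0, 0, 0.05], "twist": [0, 0, 0]}, {"translation": [0, 0, 0.12], "twist": [0, 0, 0]}, {"translation": [0, 0, 0.22], "twist": [0, 0, 0]}, {"translation": [0, 0, 0.35], "twist": [0, 0, 0]}], "grip": 0}}

```text
t: 32.8
ee_pos: [497.9, 280.7, 391.1]
orientation: [-2.045, -2.385, 0.0]
ft_force: [1.1, -0.1, -0.1]
width: 44.3
```

Request:
{"name": "send_rows", "arguments": {"commands": [{"translation": [0, 0, 0.2], "twist": [0, 0, 0]}, {"translation": [0, 0, 0.4], "twist": [0, 0, 0]}, {"translation": [0, 0, 0.6], "twist": [0, 0, 0]}, {"translation": [0, 0, 0.8], "twist": [0, 0, 0]}, {"translation": [0, 0, 1], "twist": [0, 0, 0]}, {"translation": [0, 0, 1], "twist": [0, 0, 0]}, {"translation": [0, 0, 1], "twist": [0, 0, 0]}, {"translation": [0, 0, 1], "twist": [0, 0, 0]}, {"translation": [0, 0, 1], "twist": [0, 0, 0]}, {"translation": [0, 0, 1], "twist": [0, 0, 0]}]}}

```text
t: 33.8
ee_pos: [497.9, 280.6, 489.3]
orientation: [-2.045, -2.384, 0.002]
ft_force: [0.3, 0.1, -0.5]
width: 43.9
```

Run:
```python
from h import *
snap('wrist','w8');snap('scene','s8')
a=cv2.imread('pics/w8.png');b=cv2.imread('pics/s8.png')
o=ctrl.get_obs();print(o['ee_pos'],o['ft_force'],o['width'])
cv2.imwrite('pics/c8.png',np.vstack([a[80:360,60:],cv2.copyMakeBorder(b[90:400,60:],0,0,0,0,cv2.BORDER_CONSTANT)]))
```

```text
[497.91862065 280.66132897 489.5825935 ] [-0.28547207 -1.41406842  0.82598909] 43.903191799156176
```

View pics/c8.png

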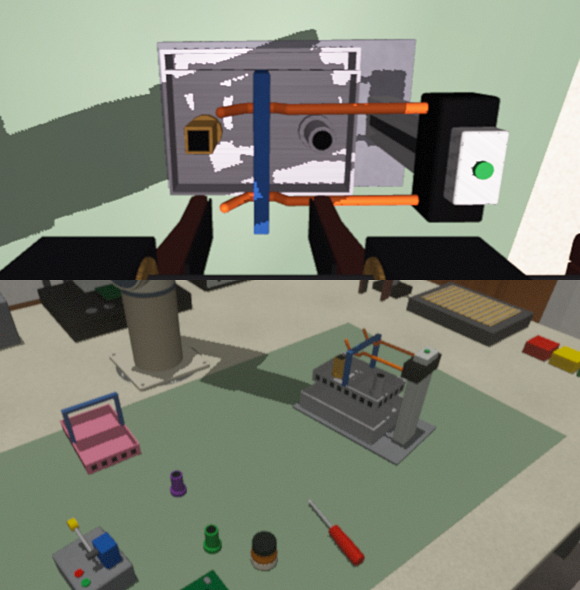

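The basket hangs level, with the bar lying across both prongs in their dips (upper (262,108), lower (262,200)). There is one nozzle per half, the roller is up, and the bystanders haven't moved. Handing in.

Run:
```python
from h import *
o=ctrl.get_obs();print(o['t'],o['qvel'].round(3),o['width']);print(ctrl.close_job())
```

```text
33.9 [-0.001 -0.001 -0.004  0.     0.001  0.001] 43.903191799156176
the job is handed in; nothing more can be done
None
```

The job is done and handed in at about 34 s of the 72 s allowed; the hand-in reports no verdict, so these are my own checks.

- **Limit switch:** I pressed the roller down about 27 mm, past the roughly 20 mm click, with about 4 N on the tool. A wrist picture afterwards showed it sprung back up.
- **Loading:** I set the square nozzle in the basket's near half and the round one in the far half, both standing.
- **Hanging:** I carried the basket by its blue bar (about 4 N, bar 12 mm between the fingers), lowered it into the prong dips and let go.

The last pictures show the bar lying across both prongs in their dips, the basket level with one nozzle in each half, and the roller up. The jar and screwdriver had not visibly moved. The circuit board, partly out of that frame, was not near any of my moves. The fingers are open at 44 mm, well above the basket.

One reading to note: the prongs took the basket about 0.5 mm below where I first stopped lowering. The push reached about 11 N up and 5 N sideways at the wrist, and was gone once I let go. No check failed.

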